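# Shut and lock the bench air selector, then bleed the line

## Task

Make the bench air safe for the pupils' exhibition: gently pinch the two yellow tabs of the air selector together, then turn the knob clockwise until its white pointer is at the red dot, and let both tabs spring fully back out so that it locks there. Then hold the red bleed button down for at least a second and let it come up again. Never put more than 25 N on a tab or 40 N on the button, and leave the pupils' exhibits where they are.

Things in the scene. Friction and masses are not known exactly. Their poses are not given: they have to be found in the camera images.
- valve_top (a point): Centre of the top of the air selector's fixed round grey plinth, 148 mm across, 30 mm high; z up. On it a fixed white dial disc with ring, dots and knob in slotted holes: its axis stands off this point by up to 5 mm along the plinth's x and up to 7 mm along its y, either way, and its yaw is up to 0.06 rad off, unmeasured. Find it by feel or sight. Nothing gives sideways
- selector (a joint): Turn of the grey knob (33 mm across), rad, clockwise from above: 0 white pointer at green dot (open), 1.05 at red (shut), stop at 1.35. A toe of each tab stands in a notch of the aluminium ring at 0 and 1.05 with 0.035 rad of play either way; it cannot leave until both tabs are in by about 3.7 mm. Turning takes 0.07 N m; it stays where left
- tab_a (a joint): Inward travel, m, of one yellow tab: 0 out, 0.005 in at a hard stop; spring 4 N out, 9 N in. The two tabs stand opposite each other; at selector 0 their line runs along the plinth's y axis and the pointer along its -x; both turn with the knob. Outer faces upright, flat, 26 mm wide, 58 mm apart when out, 48 mm when both in. Let go between notches a tab rests on the ring at 0.0035
- tab_b (a joint): The same for the other tab (tab_a is on the +y side of the knob's axis, tab_b on the -y side). Tabs reach from the ring, whose top is 42 mm above the table (91 mm across, bore 65 mm), up to 78 mm above the table: grip with the pads' middle about 66 mm and the fingertips no lower than 45 mm above the table
- bleed_top (a point): Centre of the top of the red bleed button, 32 mm across, when up 53 mm above the table; z is up. It sits in a black collar 48 mm across and 42 mm high, on a fixed grey block 90 x 90 x 30 mm
- bleed (a joint): Downward travel of the bleed button in m: 0 up, 0.007 fully down at a hard stop. A spring resists with about 2 N at first and 6 N when fully down, and brings it up again
- paint_jar: Bystander: lidded paint jar 48 mm across, 65 mm high; origin at the centre of its underside
- bead_ring: Bystander: orange ring 64 mm across, 10 mm high; origin at the centre of its underside
- beaker: Bystander: glass beaker 70 mm across, 90 mm high; origin at the centre of its underside
- cabin: Bystander: small wooden cabin model, about 90 x 100 x 80 mm; origin at the centre of its underside
- maze_a: Bystander: wooden maze board 200 x 160 x 20 mm; origin at the centre of its underside
- maze_b: Bystander: wooden maze board 200 x 160 x 20 mm; origin at the centre of its underside
- wood_box: Bystander: open wooden box 150 x 200 x 60 mm; origin at the centre of its underside

How it is judged:
On the way, in this order (a step that is already met when the one before it is completed fails the run):
1. both tabs are pinched in, clear of their notches, before the knob is turned (value of joint each of tab_a, tab_b above 0.0035 m and value of joint selector below 0.08 rad), for 0.1 s.
2. the knob stands at shut with both tabs sprung back out (value of joint selector between 0.98 and 1.12 rad and value of joint each of tab_a, tab_b below 0.001 m), for 0.2 s.
3. the bleed button is held down by 5 mm or more (value of joint bleed above 0.005 m), for 0.8 s.
At the end, for the whole second after the job is handed in: The knob stands at shut (1.05 within 0.07 rad) with both tabs out within 1 mm of fully out, and the bleed button is up again (within 1.5 mm) (all of step 2 and value of joint bleed below 0.0015 m); the robot touches nothing.
It fails at once if more than 25 N on a tab (contact force between the fingers and tab_a above 25 N or contact force between the fingers and tab_b above 25 N).
It fails at once if the knob is forced round with a tab still out (value of joint selector between 0.15 and 0.9 rad and value of joint any of tab_a, tab_b below 0.002 m).
It fails at once if more than 40 N on the bleed button (contact force between the fingers and bleed above 40 N).
It fails at once if an exhibit is moved by more than 20 mm (distance of any of paint_jar, bead_ring, beaker, cabin, maze_a, maze_b, wood_box from where it was at the start of the episode above 0.02 m).
It also fails if it takes over 72 s, if anything falls off the work surface, if the arm or the gripper's body presses on something with over 40 N, if the wrist force passes 120 N, or if a joint passes its speed limit or range.

## Robot

A 6-joint arm with a two-finger parallel gripper is mounted at the origin on the work surface. World frame = base frame: x ahead of the robot, y to its left, z up, the work surface at z = 0. Lengths are in m, angles in rad, forces in N, time in s.
With the tool pointing down it reaches from about 0.325 to 0.85 m from the base axis. Payload 15.5 kg.
Tool frame: the origin (TCP) lies at the very end of the fingers, on their centre line; the grasp point (between the pads) lies r.grip_point_offset behind it (r.grip_point_offset is the distance from the TCP to the grasp point, in m); z points along the fingers, y is the direction in which the jaws open and shut (so a half turn about z gives the same grasp; the last joint's range is limited). The gripper opens to 91 mm and grips with 3 to 60 N. Pads are 32 mm wide; open, the fingers measure 118 mm over their backs; the gripper's body (76 mm by 178 mm) begins 60 mm behind the grasp point.
Start: joints at [1.054, 0.494, 1.345, -0, 1.302, -0.096], TCP at [0.255, 0.57, 0.214] pointing down, gripper open.
Joint ranges: [-2.91, 2.91], [-0.82, 2.16], [0.22, 2.67], [-1.22, 4.37], [0.12, 2.79], [-3.08, 3.08]. Speed limits (rad/s): [1.89, 1.89, 2.57, 3.01, 3.01, 3.01].

## Interface

Orientations are given as a unit quaternion [x, y, z, w].
In Python, from station import r, cams, models gives the robot as it stands.
- The arm moves only by the tool servo_tool, never from a script. Its arguments are lists of equal length, an entry for each row: "gripper": the finger opening in m, from 0 to 0.0912; "delta_pos": the shift along the world's x, y, z in m, a list of three; "roll": the turn about the world's z in rad. A call has exactly 5 rows; each row is the pose to reach, as a shift and turn from the pose commanded when the call began; what a row does not reach only later rows make up. A row lasts 1/12 s, in which the tool goes at most 41.7 mm and 7.16 degrees, less where a joint would pass 70% of its speed; a pose out of reach is approached as far as the arm can. A call with a gripper value outside its range is refused whole. The fingers move at their own pace and stop on an object; "newtons" is the grip in N (left out, the last holds). Time passes only in rows, so rows that repeat a pose let the fingers close, or fill a call up. It gives the time, the measured TCP pose, the force and the opening at its end, in the units of the state.
- r.observe(): the state, without advancing time (a new reading comes with each control period).
- cams.grab_frame(name): name is "side" or "top" or "wrist"; returns the picture (480x640x3 uint8, red, green, blue); there is no depth.
- cams.camera_model(name): a dict with "fx", "fy", "cx", "cy" (pixels), "T" (4x4, takes a point from camera to world coordinates). Camera axes: x right, y down, z forward; pixel columns grow to the right and rows downward; lengths in m; the calibration is good to about 2 mm. A picture is of the moment at which its call begins: read the wrist's pose just before it. camera_model takes no time and is no camera call; for the wrist camera it gives the pose at the moment of the call.
- r.job_done(): hands the job in, once; it reports no verdict.
Trained networks look in the newest picture that a camera, given by its name, has taken for a name from the list of things; names that differ only in an ending like _2 or _b are one class to them, and where a whole thing is asked for, a point or a joint stands for the part that bears it (a point fixed in the world has none). Each returns a list of dicts, best first, with "conf" (0 to 1); they miss things now and then, are a little off and sometimes report something else, mostly with a low value. They report only what shows in the picture. A call takes as long as a camera call.
- models.masks_of(camera, target): "pixels" (480x640 bool, what is visible of it) and "pixel" ([column, row] in pixels, amid what is visible of it).
The state is a dict: "time_s": time; "joints": joint angles; "dq": joint speeds; "effort": joint torques, N m; "tool_pos": TCP position; "orientation": TCP orientation; "force": force on the tool from outside, world axes, zero at the start; "wrist_torque": the same for the moment, N m; "grip_width": finger opening in m.
Only numpy, scipy, OpenCV 4.12 (cv2) and the standard library are available. Lean on these libraries where they do the work, as an engineer would, in place of code of your own. Each camera call takes 0.05 s, during which the arm holds its last target.

## Working session

There is one attempt and no reset: what is moved stays moved. The work goes in short steps, Python scripts to look and compute and a tool call to move; the robot and the scene stay as the last step left them, time stands still between calls to the robot, and variables do not carry over. Pictures are saved under pics/ and viewed, and the job is handed in when it is done.

Besides the shell and the picture viewer there is one more tool, called after "Emit:" in YAML: its name, and indented under it one key for each argument. servo_tool: Moves the arm, as the interface text tells. Its arguments: {"type":"object","properties":{"gripper":{"type":"array","items":{"type":"number"}},"delta_pos":{"type":"array","items":{"type":"array","items":{"type":"number"}}},"roll":{"type":"array","items":{"type":"number"}},"newtons":{"type":"number"}},"required":["gripper","delta_pos","roll"]}

```bash
ls; mkdir -p pics; python3 - <<'E'
from station import r,cams,models
import cv2,numpy as np
print(r.observe(), r.grip_point_offset)
for c in ("top","side","wrist"):
    m=cams.camera_model(c);print(c,m["fx"],m["fy"],m["cx"],m["cy"],np.round(m["T"],4).tolist())
    cv2.imwrite(f"pics/{c}0.png",cams.grab_frame(c)[:,:,::-1])
E
```

```text
pics
{'time_s': 0.0, 'joints': array([ 1.05448730e+00,  4.94212824e-01,  1.34617361e+00,  3.05987422e-06,
        1.30252241e+00, -9.54738373e-02]), 'dq': array([-5.87644014e-04, -1.57008713e-05, -2.56383380e-04, -9.49239557e-04,
       -2.75224987e-04,  1.43084388e-03]), 'effort': array([-5.61323570e-03, -8.78824139e+01, -3.81845427e+01,  7.00238720e-02,
        5.37387072e-02, -7.35179538e-05]), 'tool_pos': array([0.25510266, 0.5701142 , 0.21330546]), 'orientation': array([ 2.08868653e-01,  9.77943481e-01, -6.27103144e-04, -1.99587979e-04]), 'force': array([-0.15789149, -0.17237985,  0.31982148]), 'wrist_torque': array([ 0.00399595, -0.05435762, -0.04413609]), 'grip_width': 0.09115407868344622} 0.0188
top 449.1977067420744 449.1977067420744 322.75492442882285 240.46129130697275 [[0.0065, -0.994, 0.1091, 0.5016], [-0.9997, -0.0088, -0.0206, 0.0147], [0.0214, -0.1089, -0.9938, 1.1711], [0.0, 0.0, 0.0, 1.0]]
side 453.60019557705573 453.60019557705573 318.5576946272717 239.0317668444366 [[0.8865, -0.2836, 0.3656, 0.2843], [-0.4622, -0.5081, 0.7268, -0.68], [-0.0204, -0.8133, -0.5815, 0.6181], [0.0, 0.0, 0.0, 1.0]]
wrist 340.2328920695414 340.2328920695414 312.52399691866475 242.99907779776225 [[0.4082, 0.8739, 0.2641, 0.1809], [0.9129, -0.3901, -0.12, 0.6028], [-0.0019, 0.2901, -0.957, 0.3849], [0.0, 0.0, 0.0, 1.0]]
```

View pics/top0.png

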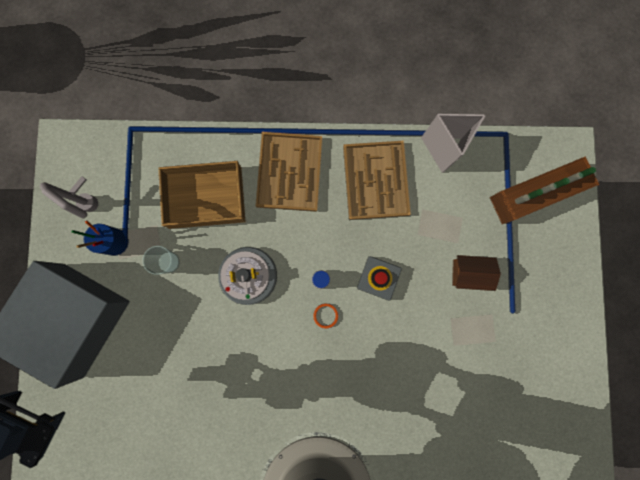

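View pics/side0.png

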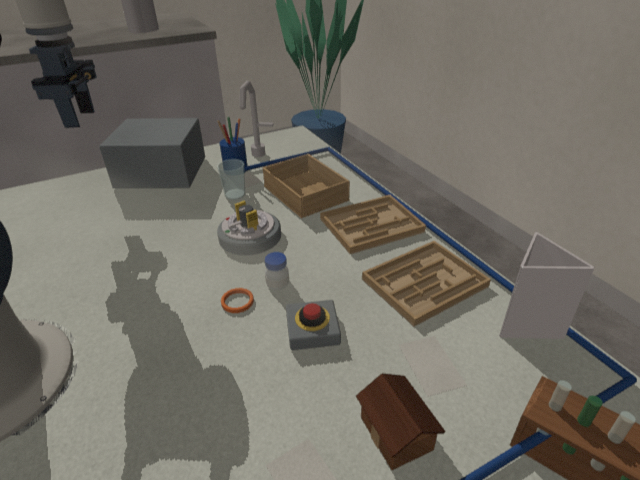

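View pics/wrist0.png

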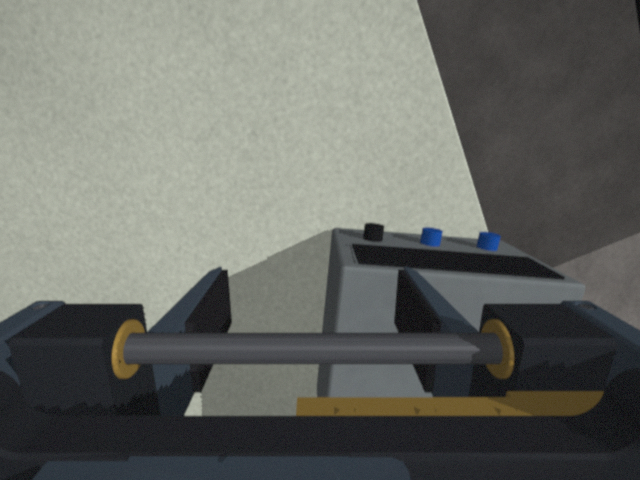

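```bash
cat > h.py <<'E'
from station import r,cams,models
import cv2,numpy as np
def ray(c,px,z):
    m=cams.camera_model(c) if isinstance(c,str) else c
    T=m["T"];d=T[:3,:3]@np.array([(px[0]-m["cx"])/m["fx"],(px[1]-m["cy"])/m["fy"],1]);o=T[:3,3]
    return o+d*(z-o[2])/d[2]
def proj(m,p):
    T=m["T"];q=T[:3,:3].T@(np.array(p)-T[:3,3]);return np.array([m["cx"]+m["fx"]*q[0]/q[2],m["cy"]+m["fy"]*q[1]/q[2]])
E
python3 - <<'E'
from h import *
im=cv2.imread("pics/top0.png")
a=cv2.resize(im[235:315,205:295],None,fx=8,fy=7.5,interpolation=cv2.INTER_CUBIC)
cv2.imwrite("pics/top0z.png",a)
for t,z in (("valve_top",.03),("selector",.07),("tab_a",.078),("bleed",.053),("bleed_top",.03),("paint_jar",.065),("beaker",.09)):
    for d in models.masks_of("top",t)[:3]:
        print(t,d["conf"],d["pixel"],ray("top",d["pixel"],z).round(4))
for n,p,z in (("boxcorner1",(128,300),.12),("b2",(60,385),.12),("b3",(40,262),.12)):
    print(n,ray("top",p,z))
print(ray("top",(327,316),0.005))
E
```

```text
valve_top 0.56 [264.7, 280.8] [0.5231 0.137  0.03  ]
selector 0.59 [245.1, 273.8] [0.539  0.1807 0.07  ]
tab_a 0.41 [232.8, 276.5] [0.532  0.2089 0.078 ]
bleed 0.63 [379.1, 275.9] [ 0.5368 -0.1494  0.053 ]
bleed 0.33 [200.1, 197.0] [0.7315 0.301  0.053 ]
bleed 0.32 [287.7, 167.4] [0.8106 0.082  0.053 ]
bleed_top 0.62 [378.1, 275.6] [ 0.5382 -0.1502  0.03  ]
paint_jar 0.54 [319.2, 277.5] [ 5.314e-01 -1.000e-04  6.500e-02]
beaker 0.93 [160.5, 260.0] [0.5698 0.3801 0.09  ]
boxcorner1 [0.47520125 0.43996161 0.12      ]
b2 [0.28495524 0.5812901  0.12      ]
b3 [0.56103322 0.6461672  0.12      ]
[ 0.43469629 -0.02163707  0.005     ]
```

View pics/top0z.png

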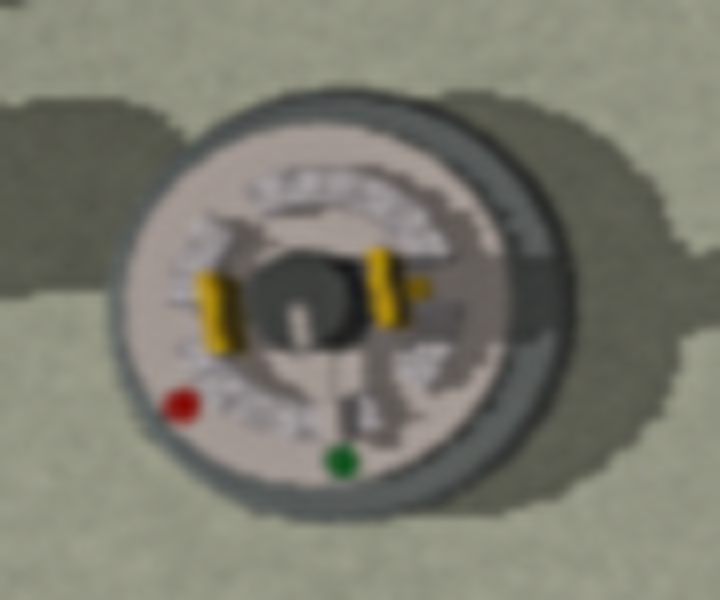

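Emit:
servo_tool:
  gripper: [0.0912, 0.0912, 0.0912, 0.0912, 0.0912]
  delta_pos:
    - [0, -0.02, 0.03]
    - [0.02, -0.05, 0.045]
    - [0.04, -0.085, 0.05]
    - [0.06, -0.12, 0.05]
    - [0.08, -0.155, 0.05]
  roll: [0.11, 0.22, 0.33, 0.44, 0.55]

```text
time_s: 0.92
tool_pos: [0.3351, 0.4157, 0.2645]
orientation: [-0.065, 0.998, 0.0, 0.001]
force: [1.0, -0.1, 0.1]
grip_width: 0.091
```

Emit:
servo_tool:
  gripper: [0.0912, 0.0912, 0.0912, 0.0912, 0.0912]
  delta_pos:
    - [0.02, -0.035, 0]
    - [0.04, -0.07, 0]
    - [0.06, -0.105, 0]
    - [0.08, -0.14, 0]
    - [0.1, -0.17, 0]
  roll: [0, 0, 0, 0, 0]

```text
time_s: 1.33
tool_pos: [0.435, 0.2448, 0.2642]
orientation: [-0.062, 0.998, -0.0, 0.0]
force: [0.2, 1.5, 0.4]
grip_width: 0.0915
```

Emit:
servo_tool:
  gripper: [0.0912, 0.0912, 0.0912, 0.0912, 0.0912]
  delta_pos:
    - [0.03, -0.02, -0.01]
    - [0.06, -0.04, -0.03]
    - [0.08, -0.06, -0.06]
    - [0.08, -0.06, -0.09]
    - [0.08, -0.06, -0.1]
  roll: [0, 0, 0, 0, 0]

```text
time_s: 1.75
tool_pos: [0.5136, 0.1854, 0.1603]
orientation: [-0.061, 0.998, -0.0, -0.002]
force: [-0.6, 0.1, -1.2]
grip_width: 0.0909
```

```bash
python3 - <<'E'
from h import *
o=r.observe();print(o["time_s"],o["tool_pos"],o["orientation"],o["force"])
im=cams.grab_frame("wrist")[:,:,::-1];cv2.imwrite("pics/w1.png",im)
E
```

```text
1.75 [0.51355878 0.18544569 0.16033194] [-6.08960466e-02  9.98141453e-01 -4.16668590e-04 -2.26684341e-03] [-0.6320684   0.08887083 -1.15812007]
```

View pics/w1.png

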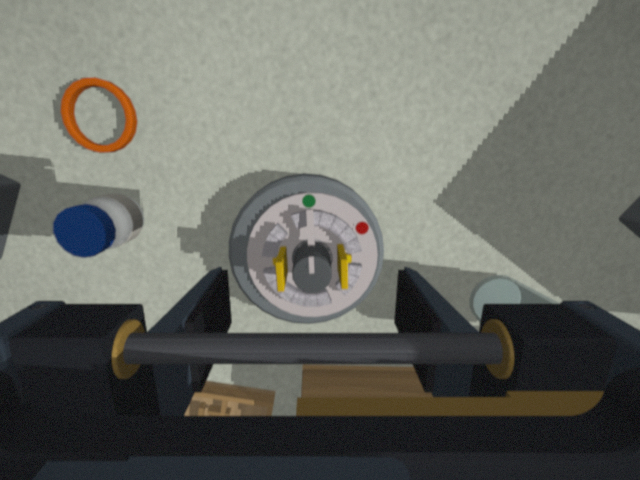

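```bash
python3 - <<'E'
from h import *
im=cv2.imread("pics/w1.png")
a=cv2.resize(im[165:330,215:400],None,fx=4,fy=3.6,interpolation=cv2.INTER_CUBIC)
a=cv2.resize(im[170:325,225:390],None,fx=3.8,fy=3.8,interpolation=cv2.INTER_CUBIC)
cv2.imwrite("pics/w1z.png",a)
m=cams.camera_model("wrist");print(m["T"].round(4).tolist())
E
```

```text
[[-0.123, 0.9515, 0.282, 0.4327], [0.9924, 0.1183, 0.0337, 0.175], [-0.0013, 0.2841, -0.9588, 0.3323], [0.0, 0.0, 0.0, 1.0]]
```

View pics/w1z.png

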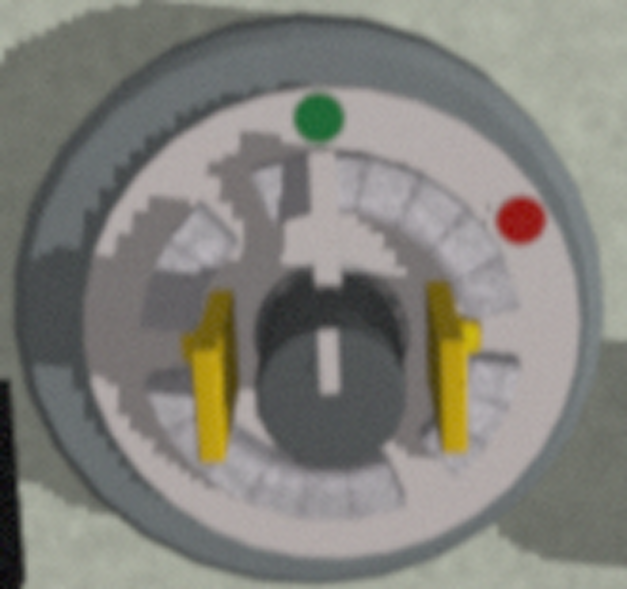

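```bash
python3 - <<'E'
from h import *
m=cams.camera_model("wrist")
f=lambda x,y,z: ray(m,(225+(x+.5)/3.8-.5,170+(y+.5)/3.8-.5),z)
L=f(207,405,.078);R=f(455,392,.078)
print("tabs",L,R,np.linalg.norm(L-R),(L+R)/2,"yaw",np.arctan2(-(R-L)[0],(R-L)[1]))
for z in (.065,.07,.075,.078):print("knob",z,f(331,398,z))
for z in (.03,.034,.038,.042):
  g=f(319,118,z);rd=f(521,220,z);print(z,g,rd)
  d=rd-g;
  # circle centre from chord and angle 1.05
  c=np.linalg.norm(d[:2]);h=c/2/np.tan(.525);n=np.array([d[1],-d[0]])/c
  ce=(g+rd)[:2]/2-n*h*(-1); ce2=(g+rd)[:2]/2-n*h
  print(ce,ce2,c)
# plinth ellipse & dials
im=cv2.imread("pics/w1.png")
o=r.observe();q=o["orientation"];
from scipy.spatial.transform import Rotation as Ro
M=Ro.from_quat(q).as_matrix();print(M.round(4).tolist(), np.arctan2(-M[0,1],M[1,1]))
print(proj(m,o["tool_pos"]))
E
```

```text
tabs [0.53841104 0.16077435 0.078     ] [0.52903067 0.21232346 0.078     ] 0.05239562993418126 [0.53372086 0.1865489  0.078     ] yaw 0.1800000932746717
knob 0.065 [0.53875921 0.18716835 0.065     ]
knob 0.07 [0.53677522 0.18694125 0.07      ]
knob 0.075 [0.53479123 0.18671415 0.075     ]
knob 0.078 [0.53360083 0.18657788 0.078     ]
0.03 [0.48291323 0.17731564 0.03      ] [0.50142985 0.22849773 0.03      ]
[0.53635344 0.18692258] [0.44798964 0.21889078] 0.05442859219413809
0.034 [0.48224876 0.17728536 0.034     ] [0.50052037 0.22779021 0.034     ]
[0.53498185 0.18676519] [0.44778728 0.21831038] 0.05370838672193866
0.038 [0.4815843  0.17725509 0.038     ] [0.49961089 0.22708269 0.038     ]
[0.53361026 0.1866078 ] [0.44758493 0.21772998] 0.05298818124973923
0.042 [0.48091983 0.17722482 0.042     ] [0.49870141 0.22637516 0.042     ]
[0.53223866 0.1864504 ] [0.44738258 0.21714958] 0.0522679757775398
[[-0.9924, -0.1228, -0.0058], [-0.1227, 0.9924, -0.0013], [0.0059, -0.0006, -1.0]] 0.12306356421015237
[315.13955359 294.57539511]
```

Emit:
servo_tool:
  gripper: [0.0912, 0.0912, 0.0912, 0.0912, 0.0912]
  delta_pos:
    - [0.01, 0.001, 0]
    - [0.02, 0.001, -0.02]
    - [0.02, 0.001, -0.05]
    - [0.02, 0.001, -0.07]
    - [0.02, 0.001, -0.08]
  roll: [0.055, 0.055, 0.055, 0.055, 0.055]

```text
time_s: 2.22
tool_pos: [0.5335, 0.1888, 0.0832]
orientation: [-0.09, 0.996, -0.0, -0.001]
force: [-0.8, 0.2, -1.1]
grip_width: 0.0914
```

Emit:
servo_tool:
  gripper: [0.0912, 0.08, 0.07, 0.068, 0.066]
  delta_pos:
    - [0, 0, -0.01]
    - [0, 0, -0.02]
    - [0, 0, -0.03]
    - [0, 0, -0.032]
    - [0, 0, -0.032]
  roll: [0, 0, 0, 0, 0]
  newtons: 8

```text
time_s: 2.63
tool_pos: [0.5343, 0.1881, 0.0517]
orientation: [-0.09, 0.996, -0.0, -0.0]
force: [-0.3, 0.3, 0.8]
grip_width: 0.0676
```

```bash
python3 - <<'E'
from h import *
o=r.observe();print(o)
im=cams.grab_frame("wrist")[:,:,::-1];cv2.imwrite("pics/w2.png",im)
E
```

```text
{'time_s': 2.6333, 'joints': array([ 2.33110350e-01,  6.18898390e-01,  1.65419259e+00,  1.65275838e-05,
        8.69000529e-01, -1.51703279e+00]), 'dq': array([-0.00112684, -0.01405614, -0.00811319,  0.00155716,  0.01367722,
        0.00189862]), 'effort': array([ 1.20666702e-01, -8.39843059e+01, -2.41103804e+01, -1.87494041e-02,
       -3.04283034e-01,  3.13190663e-03]), 'tool_pos': array([0.53432146, 0.18812356, 0.05173077]), 'orientation': array([-8.95479562e-02,  9.95982480e-01, -2.94099765e-05, -2.47769415e-04]), 'force': array([-0.32016032,  0.27479714,  0.84622173]), 'wrist_torque': array([ 0.04663722,  0.02096246, -0.03648196]), 'grip_width': 0.06763047941474364}
```

View pics/w2.png

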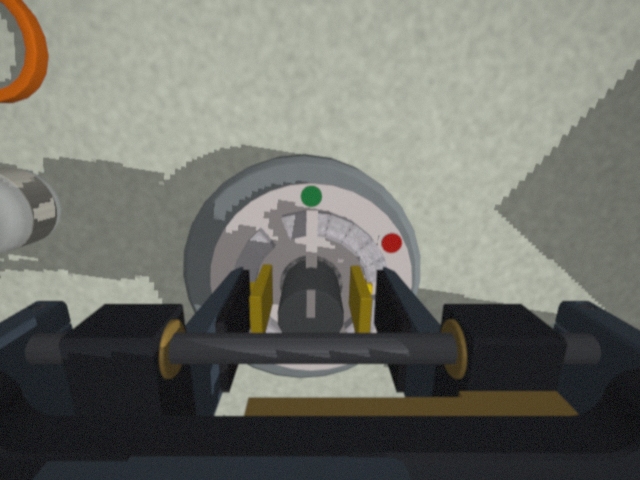

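Emit:
servo_tool:
  gripper: [0.066, 0.066, 0.062, 0.058, 0.054]
  delta_pos:
    - [0, 0, -0.0045]
    - [0, 0, -0.0045]
    - [0, 0, -0.0045]
    - [0, 0, -0.0045]
    - [0, 0, -0.0045]
  roll: [0, 0, 0, 0, 0]
  newtons: 3

```text
time_s: 3.1
tool_pos: [0.5347, 0.1878, 0.0477]
orientation: [-0.09, 0.996, -0.0, 0.0]
force: [0.5, -4.7, 0.8]
grip_width: 0.0567
```

Emit:
servo_tool:
  gripper: [0.054, 0.054, 0.054, 0.054, 0.054]
  delta_pos:
    - [0, 0, 0]
    - [0, 0, 0]
    - [0, 0, 0]
    - [0, 0, 0]
    - [0, 0, 0]
  roll: [0, 0, 0, 0, 0]

```text
time_s: 3.52
tool_pos: [0.5347, 0.188, 0.0476]
orientation: [-0.089, 0.996, -0.0, 0.0]
force: [1.0, -4.7, 4.4]
grip_width: 0.0565
```

```bash
python3 - <<'E'
from h import *
print(r.observe())
E
```

```text
{'time_s': 3.5167, 'joints': array([ 2.32807555e-01,  6.25212567e-01,  1.65692658e+00, -2.67623020e-04,
        8.59021240e-01, -1.51704157e+00]), 'dq': array([-8.08056583e-04,  2.43776139e-05, -1.27561120e-03, -5.83709256e-04,
        3.44796008e-04,  8.39108496e-04]), 'effort': array([ 2.95421809e+00, -8.32785773e+01, -2.34360695e+01,  1.34482719e+00,
       -6.39456091e-03, -6.29378040e-02]), 'tool_pos': array([0.5347081 , 0.18796191, 0.04758288]), 'orientation': array([-8.94938853e-02,  9.95987343e-01, -6.94412209e-05,  2.28387722e-04]), 'force': array([ 0.95900825, -4.72393757,  4.40925197]), 'wrist_torque': array([-1.01108486, -0.20979638, -0.06902451]), 'grip_width': 0.05646689729577849}
```

Emit:
servo_tool:
  gripper: [0.064, 0.064, 0.064, 0.06, 0.054]
  delta_pos:
    - [0, 0, 0.0005]
    - [0, -0.0008, 0.0005]
    - [0, -0.0008, 0.0005]
    - [0, -0.0008, 0.0005]
    - [0, -0.0008, 0.0005]
  roll: [0, 0, 0, 0, 0]

```text
time_s: 3.93
tool_pos: [0.5344, 0.1873, 0.0479]
orientation: [-0.09, 0.996, -0.0, -0.0]
force: [-0.3, -3.0, 0.8]
grip_width: 0.0578
```

Emit:
servo_tool:
  gripper: [0.054, 0.054, 0.054, 0.054, 0.054]
  delta_pos:
    - [0, 0, 0]
    - [0, 0, 0]
    - [0, 0, 0]
    - [0, 0, 0]
    - [0, 0, 0]
  roll: [0, 0, 0, 0, 0]

```text
time_s: 4.35
tool_pos: [0.5345, 0.1872, 0.0479]
orientation: [-0.089, 0.996, -0.0, -0.0]
force: [0.8, -2.0, 1.7]
grip_width: 0.0579
```

Emit:
servo_tool:
  gripper: [0.056, 0.054, 0.052, 0.05, 0.048]
  delta_pos:
    - [0, 0, 0]
    - [0, 0, 0]
    - [0, 0, 0]
    - [0, 0, 0]
    - [0, 0, 0]
  roll: [0, 0, 0, 0, 0]
  newtons: 11

```text
time_s: 4.77
tool_pos: [0.5345, 0.1873, 0.048]
orientation: [-0.09, 0.996, 0.0, 0.0]
force: [-2.1, -1.1, 2.1]
grip_width: 0.0485
```

Emit:
servo_tool:
  gripper: [0.047, 0.047, 0.047, 0.047, 0.047]
  delta_pos:
    - [0, 0, 0]
    - [0, 0, 0]
    - [0, 0, 0]
    - [0, 0, 0]
    - [0, 0, 0]
  roll: [0, 0, 0, 0, 0]

```text
time_s: 5.18
tool_pos: [0.5345, 0.1872, 0.048]
orientation: [-0.089, 0.996, -0.0, 0.0]
force: [-0.5, -4.9, 4.0]
grip_width: 0.0481
```

Emit:
servo_tool:
  gripper: [0.047, 0.047, 0.047, 0.047, 0.047]
  delta_pos:
    - [0, 0, 0]
    - [0, 0, 0]
    - [0, 0, 0]
    - [0, 0, 0]
    - [0, 0, 0]
  roll: [-0.04, -0.09, -0.14, -0.2, -0.2]

```text
time_s: 5.6
tool_pos: [0.5345, 0.1872, 0.048]
orientation: [0.012, 1.0, -0.0, 0.0]
force: [-0.6, -3.5, 3.6]
grip_width: 0.0474
```

```bash
python3 - <<'E'
from h import *
o=r.observe();print(o["tool_pos"],o["force"],o["wrist_torque"],o["grip_width"])
im=cams.grab_frame("wrist")[:,:,::-1];cv2.imwrite("pics/w3.png",im)
E
```

```text
[0.53450167 0.18722936 0.04798874] [-0.56847596 -3.54027208  3.57229482] [-0.7355      0.17316856 -0.08131783] 0.047388879031037924
```

View pics/w3.png

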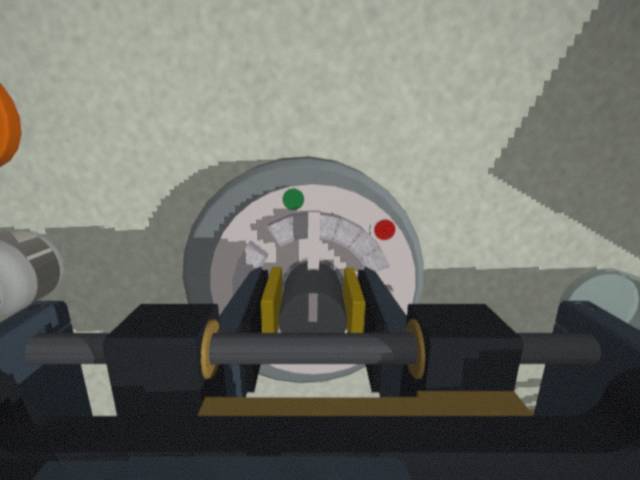

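Emit:
servo_tool:
  gripper: [0.047, 0.047, 0.047, 0.047, 0.047]
  delta_pos:
    - [0, 0, 0]
    - [0, 0, 0]
    - [0, 0, 0]
    - [0, 0, 0]
    - [0, 0, 0]
  roll: [-0.08, -0.16, -0.24, -0.32, -0.4]

```text
time_s: 6.07
tool_pos: [0.5345, 0.1875, 0.048]
orientation: [0.21, 0.978, 0.0, 0.0]
force: [-0.7, -1.0, 4.7]
grip_width: 0.0475
```

Emit:
servo_tool:
  gripper: [0.047, 0.047, 0.047, 0.047, 0.047]
  delta_pos:
    - [0, 0, 0]
    - [0, 0, 0]
    - [0, 0, 0]
    - [0, 0, 0]
    - [0, 0, 0]
  roll: [-0.08, -0.16, -0.24, -0.32, -0.4]

```text
time_s: 6.48
tool_pos: [0.5347, 0.1877, 0.048]
orientation: [0.4, 0.917, 0.0, 0.0]
force: [-0.1, 0.6, 3.1]
grip_width: 0.0477
```

Emit:
servo_tool:
  gripper: [0.047, 0.047, 0.047, 0.047, 0.047]
  delta_pos:
    - [0, 0, 0]
    - [0, 0, 0]
    - [0, 0, 0]
    - [0, 0, 0]
    - [0, 0, 0]
  roll: [-0.05, -0.05, -0.05, -0.05, -0.05]

```text
time_s: 6.9
tool_pos: [0.5348, 0.1876, 0.048]
orientation: [0.421, 0.907, 0.0, 0.0]
force: [1.4, 5.1, 2.9]
grip_width: 0.0479
```

```bash
python3 - <<'E'
from h import *
o=r.observe();print(o["tool_pos"],o["force"],o["wrist_torque"],o["grip_width"],o["joints"])
im=cams.grab_frame("wrist")[:,:,::-1];cv2.imwrite("pics/w4.png",im)
from scipy.spatial.transform import Rotation as Ro
M=Ro.from_quat(o["orientation"]).as_matrix();print(np.arctan2(-M[0,1],M[1,1]))
E
```

```text
[0.53475748 0.1876452  0.04798324] [1.36126092 5.11257425 2.93567153] [ 0.93554432 -0.18226274 -0.07388729] 0.047937792349233115 [ 2.31852465e-01  6.24434918e-01  1.65710317e+00  5.51266435e-04
  8.59366872e-01 -4.70493822e-01]
-0.868809851653555
```

View pics/w4.png

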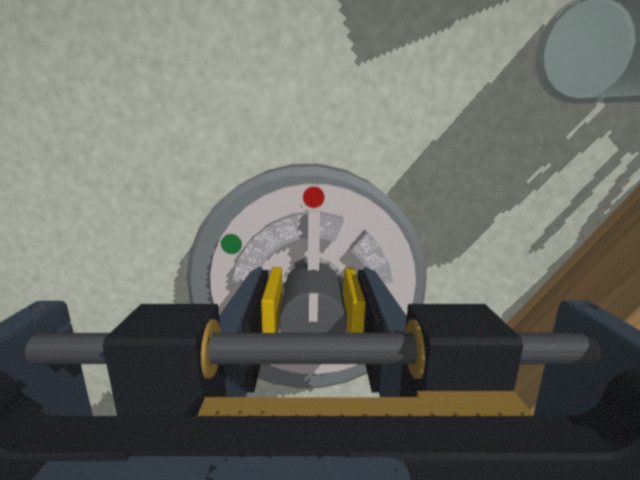

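Emit:
servo_tool:
  gripper: [0.05, 0.053, 0.056, 0.06, 0.064]
  delta_pos:
    - [0, 0, 0]
    - [0, 0, 0]
    - [0, 0, 0]
    - [0, 0, 0]
    - [0, 0, 0]
  roll: [0, 0, 0, 0, 0]

```text
time_s: 7.37
tool_pos: [0.5344, 0.1871, 0.0478]
orientation: [0.422, 0.907, -0.0, -0.0]
force: [-0.2, -0.0, -0.7]
grip_width: 0.0634
```

Emit:
servo_tool:
  gripper: [0.075, 0.08, 0.08, 0.08, 0.08]
  delta_pos:
    - [0, 0, 0]
    - [0, 0, 0]
    - [0, 0, 0]
    - [0, 0, 0]
    - [0, 0, 0]
  roll: [0, 0, 0, 0, 0]

```text
time_s: 7.78
tool_pos: [0.5344, 0.1872, 0.0479]
orientation: [0.422, 0.907, -0.0, -0.0]
force: [-0.7, 0.6, -0.4]
grip_width: 0.0802
```

```bash
python3 - <<'E'
from h import *
o=r.observe();print(o["tool_pos"],o["force"],o["wrist_torque"],o["grip_width"],o["joints"])
im=cams.grab_frame("wrist")[:,:,::-1];cv2.imwrite("pics/w5.png",im)
E
```

```text
[0.53444074 0.18717398 0.04788364] [-0.65361087  0.60536584 -0.37937199] [-0.04974025 -0.01990916  0.01907075] 0.08019024054338235 [ 2.31469486e-01  6.24456359e-01  1.65751100e+00 -8.57059111e-05
  8.59798598e-01 -4.68523352e-01]
```

View pics/w5.png

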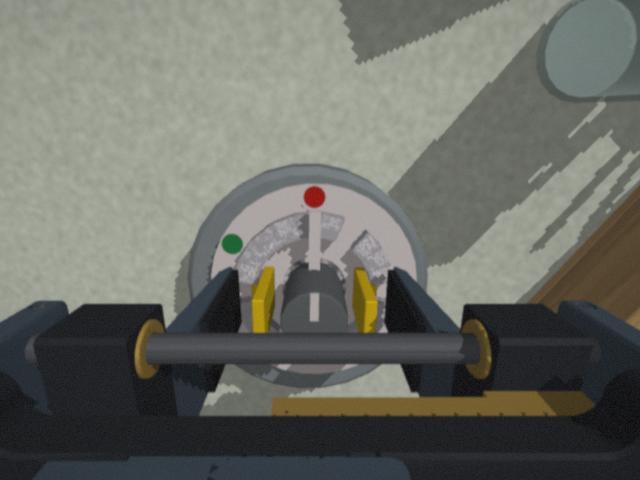

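Emit:
servo_tool:
  gripper: [0.08, 0.08, 0.08, 0.08, 0.08]
  delta_pos:
    - [0, 0, 0.02]
    - [0, 0, 0.05]
    - [0, 0, 0.08]
    - [0, 0, 0.11]
    - [0, 0, 0.12]
  roll: [0, 0, 0, 0, 0]

```text
time_s: 8.25
tool_pos: [0.536, 0.1877, 0.172]
orientation: [0.422, 0.907, 0.002, 0.002]
force: [1.1, 0.3, 0.4]
grip_width: 0.0804
```

```bash
python3 - <<'E'
from h import *
o=r.observe();print(o["tool_pos"],o["force"])
im=cams.grab_frame("wrist")[:,:,::-1];
a=cv2.resize(im[150:310,225:390],None,fx=3.7,fy=3.7,interpolation=cv2.INTER_CUBIC)
cv2.imwrite("pics/w6.png",a)
for t,z in (("selector",.07),("tab_a",.078)):
    for d in models.masks_of("wrist",t)[:3]:
        print(t,d["conf"],d["pixel"],ray("wrist",d["pixel"],z).round(4))
E
```

```text
[0.53600433 0.18765966 0.17196944] [1.11675212 0.33011682 0.35050601]
selector 0.67 [309.1, 237.6] [0.5317 0.1881 0.07  ]
tab_a 0.81 [279.9, 236.9] [0.5106 0.1754 0.078 ]
tab_a 0.66 [342.0, 235.3] [0.5477 0.2084 0.078 ]
```

View pics/w6.png

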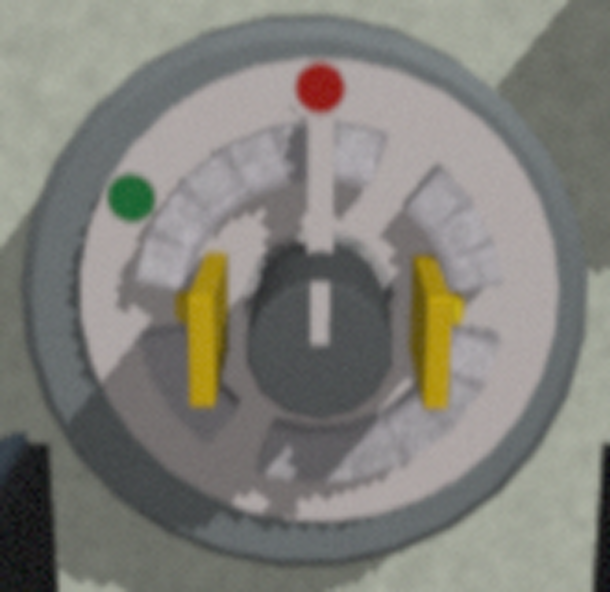

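Emit:
servo_tool:
  gripper: [0.08, 0.05, 0.03, 0.02, 0.0]
  delta_pos:
    - [0, -0.02, 0.01]
    - [0, -0.055, 0.015]
    - [0, -0.09, 0.015]
    - [0, -0.13, 0.015]
    - [0, -0.17, 0.015]
  roll: [0.1, 0.2, 0.3, 0.4, 0.5]

```text
time_s: 8.82
tool_pos: [0.5334, 0.0159, 0.1814]
orientation: [0.181, 0.983, -0.0, -0.001]
force: [0.9, -0.1, -0.3]
grip_width: 0.0564
```

Emit:
servo_tool:
  gripper: [0.0, 0.0, 0.0, 0.0, 0.0]
  delta_pos:
    - [0, -0.04, 0]
    - [0, -0.08, 0]
    - [0, -0.12, 0]
    - [0, -0.15, -0.01]
    - [0, -0.165, -0.015]
  roll: [0.1, 0.2, 0.3, 0.37, 0.37]

```text
time_s: 9.23
tool_pos: [0.5335, -0.1511, 0.1657]
orientation: [-0.001, 1.0, 0.0, -0.001]
force: [0.5, 0.0, -0.6]
grip_width: 0.0226
```

```bash
python3 - <<'E'
from h import *
m=cams.camera_model("wrist")
o=r.observe();print(o["tool_pos"],o["force"],o["orientation"],o["grip_width"])
im=cams.grab_frame("wrist")[:,:,::-1];cv2.imwrite("pics/w7.png",im)
for t,z in (("bleed",.053),):
    for d in models.masks_of("wrist",t)[:3]:
        print(t,d["conf"],d["pixel"],ray(m,d["pixel"],z).round(4))
E
```

```text
[ 0.53346722 -0.15107416  0.16572925] [ 0.54097018  0.03951056 -0.56473195] [-1.04373804e-03  9.99998929e-01  7.53629680e-05 -1.02367570e-03] 0.022635565641113724
bleed 0.64 [308.6, 232.4] [ 0.5282 -0.1559  0.053 ]
```

View pics/w7.png

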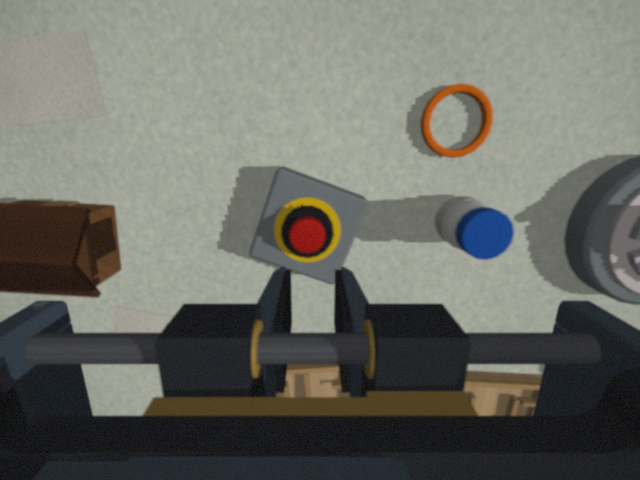

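Emit:
servo_tool:
  gripper: [0.0, 0.0, 0.0, 0.0, 0.0]
  delta_pos:
    - [-0.003, -0.0055, -0.02]
    - [-0.003, -0.0055, -0.05]
    - [-0.003, -0.0055, -0.08]
    - [-0.003, -0.0055, -0.1]
    - [-0.003, -0.0055, -0.105]
  roll: [0, 0, 0, 0, 0]

```text
time_s: 9.75
tool_pos: [0.5292, -0.1513, 0.0592]
orientation: [0.0, 1.0, 0.001, -0.003]
force: [-1.3, 0.5, 0.4]
grip_width: 0.0004
```

```bash
python3 - <<'E'
from h import *
m=cams.camera_model("wrist")
o=r.observe();print(o["tool_pos"],o["force"],o["orientation"],o["grip_width"])
im=cams.grab_frame("wrist")[:,:,::-1];cv2.imwrite("pics/w8.png",im)
im=cams.grab_frame("side")[:,:,::-1];cv2.imwrite("pics/s8.png",cv2.resize(im[250:370,230:390],None,fx=4,fy=4))
E
```

```text
[ 0.52915404 -0.15131386  0.05922598] [-1.33678142  0.51554502  0.38706566] [ 2.99344922e-04  9.99995086e-01  1.25748775e-03 -2.85612362e-03] 0.00040908291329686886
```

View pics/w8.png

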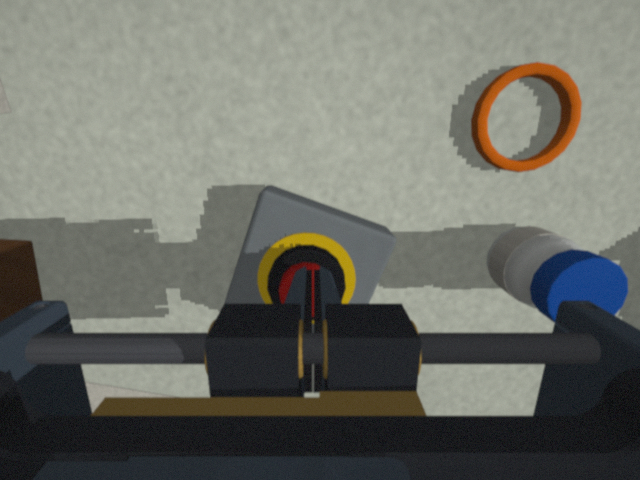

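View pics/s8.png

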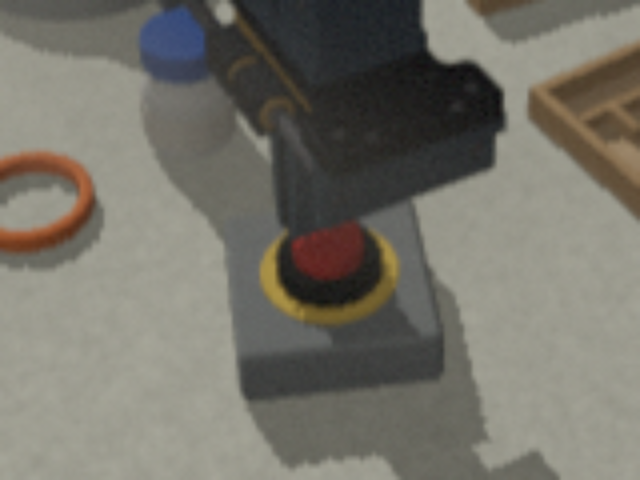

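Emit:
servo_tool:
  gripper: [0.0, 0.0, 0.0, 0.0, 0.0]
  delta_pos:
    - [0.001, -0.004, 0]
    - [0.001, -0.004, 0]
    - [0.001, -0.004, -0.002]
    - [0.001, -0.004, -0.004]
    - [0.001, -0.004, -0.005]
  roll: [0, 0, 0, 0, 0]

```text
time_s: 10.27
tool_pos: [0.5326, -0.1573, 0.0583]
orientation: [0.0, 1.0, -0.0, 0.0]
force: [-0.1, 0.1, -0.1]
grip_width: 0.0004
```

Emit:
servo_tool:
  gripper: [0.0, 0.0, 0.0, 0.0, 0.0]
  delta_pos:
    - [0, 0, -0.001]
    - [0, 0, -0.002]
    - [0, 0, -0.003]
    - [0, 0, -0.004]
    - [0, 0, -0.004]
  roll: [0, 0, 0, 0, 0]

```text
time_s: 10.68
tool_pos: [0.5324, -0.1572, 0.0537]
orientation: [0.0, 1.0, 0.0, -0.0]
force: [-0.3, -0.9, 0.2]
grip_width: 0.0006
```

Emit:
servo_tool:
  gripper: [0.0, 0.0, 0.0, 0.0, 0.0]
  delta_pos:
    - [0, 0, -0.001]
    - [0, 0, -0.002]
    - [0, 0, -0.003]
    - [0, 0, -0.0035]
    - [0, 0, -0.0035]
  roll: [0, 0, 0, 0, 0]

```text
time_s: 11.1
tool_pos: [0.5325, -0.1573, 0.0504]
orientation: [0.0, 1.0, -0.0, 0.0]
force: [-0.6, -0.4, 2.6]
grip_width: 0.0006
```

Emit:
servo_tool:
  gripper: [0.0, 0.0, 0.0, 0.0, 0.0]
  delta_pos:
    - [0, 0, -0.001]
    - [0, 0, -0.002]
    - [0, 0, -0.0025]
    - [0, 0, -0.0025]
    - [0, 0, -0.0025]
  roll: [0, 0, 0, 0, 0]

```text
time_s: 11.52
tool_pos: [0.5325, -0.1572, 0.0479]
orientation: [0.0, 1.0, -0.0, 0.0]
force: [-0.8, -0.3, 5.3]
grip_width: 0.0007
```

Emit:
servo_tool:
  gripper: [0.0, 0.0, 0.0, 0.0, 0.0]
  delta_pos:
    - [0, 0, -0.0005]
    - [0, 0, -0.001]
    - [0, 0, -0.0013]
    - [0, 0, -0.0013]
    - [0, 0, -0.0013]
  roll: [0, 0, 0, 0, 0]

```text
time_s: 11.93
tool_pos: [0.5325, -0.1572, 0.0467]
orientation: [0.0, 1.0, -0.0, 0.0]
force: [-1.3, 0.8, 5.8]
grip_width: 0.0006
```

Emit:
servo_tool:
  gripper: [0.0, 0.0, 0.0, 0.0, 0.0]
  delta_pos:
    - [0, 0, -0.0005]
    - [0, 0, -0.0007]
    - [0, 0, -0.0007]
    - [0, 0, -0.0007]
    - [0, 0, -0.0007]
  roll: [0, 0, 0, 0, 0]

```text
time_s: 12.35
tool_pos: [0.5325, -0.1572, 0.0462]
orientation: [0.0, 1.0, -0.0, 0.0]
force: [-2.1, 0.6, 9.5]
grip_width: 0.0005
```

Emit:
servo_tool:
  gripper: [0.0, 0.0, 0.0, 0.0, 0.0]
  delta_pos:
    - [0, 0, 0]
    - [0, 0, 0]
    - [0, 0, 0]
    - [0, 0, 0]
    - [0, 0, 0]
  roll: [0, 0, 0, 0, 0]

```text
time_s: 12.77
tool_pos: [0.5325, -0.1572, 0.0462]
orientation: [0.0, 1.0, -0.0, 0.0]
force: [-2.8, 2.2, 10.2]
grip_width: 0.0009
```

Emit:
servo_tool:
  gripper: [0.0, 0.0, 0.0, 0.0, 0.0]
  delta_pos:
    - [0, 0, 0]
    - [0, 0, 0]
    - [0, 0, 0]
    - [0, 0, 0]
    - [0, 0, 0]
  roll: [0, 0, 0, 0, 0]

```text
time_s: 13.18
tool_pos: [0.5325, -0.1572, 0.0462]
orientation: [0.0, 1.0, -0.0, 0.0]
force: [-1.9, -0.1, 9.4]
grip_width: 0.0004
```

Emit:
servo_tool:
  gripper: [0.0, 0.0, 0.0, 0.0, 0.0]
  delta_pos:
    - [0, 0, 0]
    - [0, 0, 0]
    - [0, 0, 0]
    - [0, 0, 0]
    - [0, 0, 0]
  roll: [0, 0, 0, 0, 0]

```text
time_s: 13.6
tool_pos: [0.5326, -0.1573, 0.0462]
orientation: [0.0, 1.0, -0.0, 0.0]
force: [-1.7, 1.1, 10.1]
grip_width: 0.0007
```

Emit:
servo_tool:
  gripper: [0.0, 0.0, 0.0, 0.0, 0.0]
  delta_pos:
    - [0, 0, 0]
    - [0, 0, 0]
    - [0, 0, 0]
    - [0, 0, 0]
    - [0, 0, 0]
  roll: [0, 0, 0, 0, 0]

```text
time_s: 14.02
tool_pos: [0.5325, -0.1573, 0.0462]
orientation: [0.0, 1.0, -0.0, 0.0]
force: [-2.0, -0.0, 9.0]
grip_width: 0.0005
```

Emit:
servo_tool:
  gripper: [0.0, 0.0, 0.0, 0.0, 0.0]
  delta_pos:
    - [0, 0, 0.004]
    - [0, 0, 0.01]
    - [0, 0, 0.03]
    - [0, 0, 0.06]
    - [0, 0, 0.09]
  roll: [0, 0, 0, 0, 0]

```text
time_s: 14.43
tool_pos: [0.5317, -0.1569, 0.1366]
orientation: [0.0, 1.0, 0.0, -0.001]
force: [0.6, -0.2, -0.0]
grip_width: 0.0003
```

Emit:
servo_tool:
  gripper: [0.0, 0.0, 0.0, 0.0, 0.0]
  delta_pos:
    - [-0.02, 0, 0.03]
    - [-0.05, 0, 0.05]
    - [-0.08, 0, 0.05]
    - [-0.1, 0, 0.05]
    - [-0.1, 0, 0.05]
  roll: [0, 0, 0, 0, 0]

```text
time_s: 14.85
tool_pos: [0.4287, -0.1565, 0.1863]
orientation: [0.001, 1.0, 0.0, -0.001]
force: [0.7, -0.0, -0.5]
grip_width: 0.0008
```

```bash
python3 - <<'E'
from h import *
o=r.observe();print(o["time_s"],o["tool_pos"],o["force"])
im=cams.grab_frame("side")[:,:,::-1];cv2.imwrite("pics/s9.png",im)
t=cams.grab_frame("top")[:,:,::-1]
cv2.imwrite("pics/t9.png",np.hstack([cv2.resize(t[200:330,130:430],None,fx=2.6,fy=2.6,interpolation=cv2.INTER_CUBIC)]))
E
```

```text
14.85 [ 0.4287032  -0.1565148   0.18634116] [ 0.70791497 -0.02000113 -0.52912701]
```

View pics/s9.png

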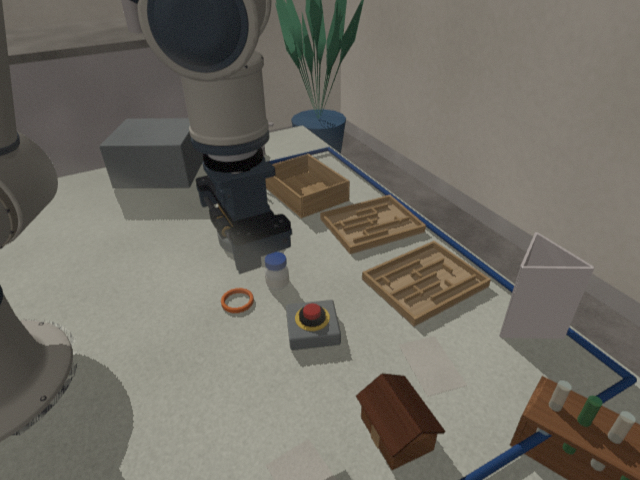

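View pics/t9.png

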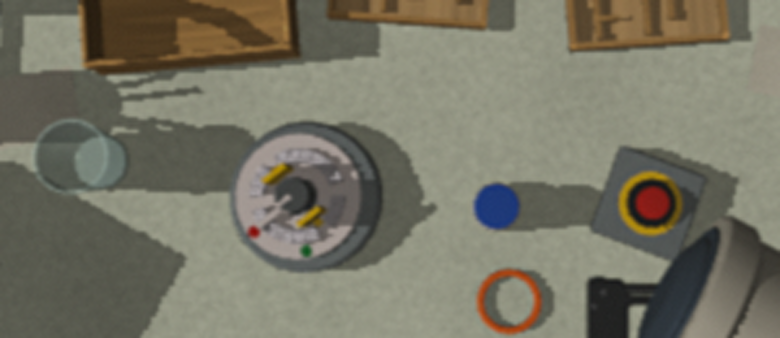

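```bash
python3 - <<'E'
from station import r
print(r.job_done())
E
```

```text
the job is handed in; nothing more can be done
None
```

The selector is locked at shut and the bleed button has been held down and released. The job is handed in at about 15 s of the 72 s allowed; no verdict came back.

- **Selector:** I found the centre between the tabs by closing the gripper at 3 N until both fingers touched. I then pinched both tabs at 11 N to an opening of about 48 mm, which is fully in, and turned the knob clockwise by 1.05 rad before opening the gripper. The wrist picture afterwards shows the pointer at the red dot and both toes back in their notches. The tab tops are as far apart as before, about 63 pixels where 62 were expected. I judged the tabs to be out from that picture only and did not check them by touch.
- **Bleed button:** I pressed it onto its stop, with a reading of 9–10 N at the wrist, for about 1.7 s. I then lifted clear, and the overhead and side pictures appear to show it up again.
- **Exhibits and arm:** The final pictures show the exhibits in view where they were; the side view of the selector was blocked by the arm. The arm ended about 19 cm above the table, touching nothing, with the force reading near zero.
- **Disagreement:** The overhead network was up to 9 mm off the button position found with the wrist camera. I used the wrist camera's value and corrected it as I approached.

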